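# Pack the drawing kit and snap the case shut

## Task

Put the white marker and the eraser back into the wooden drawing-kit case: the marker in its long groove and the eraser in its short bay, both lying flat on the case floor. Then swing the case's lid over and press its free edge down past the spring catch until it clicks and stays shut, without pushing away or toppling the jars and other things standing around.

Things in the scene. Friction and masses are not known exactly. Their poses are not given: they have to be found in the camera images.
- kit_case: Shallow wooden tray, fixed to the worktop, 160 (x) x 144 (y) x 20 mm high. Origin at the centre of its underside, z up. +x points to the hinge side, -x to the side with the spring catch. Walls 4 mm thick, floor 3 mm. Ribs on the floor, tops 9 mm above the worktop, make a groove for the marker and a bay for the eraser
- marker_groove (a point): Centre of the floor of the marker's groove: 28 mm to -y of the case's centre line, 3 mm above the worktop. The groove runs along the case's x, 150 mm long between the end walls and 24 mm wide between the ribs. Axes as the case's
- eraser_bay (a point): Centre of the floor of the eraser's bay: 28 mm to +y of the case's centre line, 3 mm above the worktop. The bay is 64 mm long along the case's x and 32 mm wide between ribs. Axes as the case's
- lid (a joint): Lid hinge angle, rad: 0 shut, 1.6 to 2.0 at the start (standing open, leaning back past upright), stop at 2.05. Hinge axis parallel to the case's y, 83 mm to +x of its origin, 21 mm up. A spring and friction hold it open; about 0.1 N m swings it; nearly shut but not caught it springs open again past 1 rad. Shut and caught it reads under 0.02
- lid_edge (a point): Point on the lid's outer face (top when shut), mid width, 148 mm from the hinge axis, 15 mm short of the free edge. The lid is a flat wooden panel of 140 g, its free edge 163 mm from the hinge axis, 144 mm wide, 5 mm thick; shut, its top is 26 mm above the worktop. Axes: z out of the outer face, x toward the hinge, y along the hinge
- marker: Plain white felt marker with cap, 15 mm thick, 139 mm long along its own y, lying flat. Origin at the centre of its underside, z up. Its place in the case may face either way
- marker_mid (a point): The middle of the marker, 7.5 mm above its underside. Axes as the marker's
- rubber: Eraser in a card sleeve, 23 mm wide (its x), 52 mm long (its y), 13 mm high, lying flat. Origin at the centre of its underside, z up. Its place in the case may face either way
- rubber_mid (a point): The middle of the eraser, 6.5 mm above its underside. Axes as the eraser's
- jar_a: Bystander: glass pigment jar, 53 mm across, 100 mm high, standing near the marker. Origin at the centre of its underside
- spool: Bystander: wooden spool of thread, 31 mm across, 43 mm high, standing near the marker. Origin at the centre of its underside
- jar_b: Bystander: glass pigment jar, 53 mm across, 100 mm high, standing near the eraser. Origin at the centre of its underside
- tape: Bystander: roll of masking tape lying flat, 69 mm across, 24 mm high, near the eraser. Origin at the centre of its underside
- paint_jar: Bystander: large paint jar with screw lid, 72 mm across, 88 mm high, in front of the pencil sharpener. Origin at the centre of its underside. (The sharpener is fixed: it stands at about x 0.43 to 0.61, y -0.35 to -0.24 m and is 110 mm high)
- ink_jar: Bystander: small ink jar with screw lid, 42 mm across, 88 mm high, between the chest of drawers and the sharpener. Origin at the centre of its underside. (Fixed: the chest of drawers stands behind, from about x = 0.58 m, 160 mm high; the jar shelves' front edge runs along y at x = 0.70 m, from z = 0.28 m up)
- catch (a joint): Spring catch: how far it is pushed outward, m (0 at rest, 0.003 to 0.004 as the lid edge passes, back near 0 when it has clicked). A steel tongue 24 mm wide at the middle of the case's -x wall, from x = -80 to -93 mm, 33 mm high. It gives way to about 6 to 12 N pressed down at the lid's free edge
Mind the look-alikes: they are no part of the job. Of the things that look like the rubber, the smaller one is meant.

How it is judged (in metres and radians):
On the way, in this order (a step that is already met when the one before it is completed fails the run):
1. marker and eraser both lie flat in their places while the lid still stands open (z of marker_mid in the frame of marker_groove below 0.011 m and y of marker_mid in the frame of marker_groove between -0.008 and 0.008 m and x of marker_mid in the frame of marker_groove between -0.012 and 0.012 m and z of rubber_mid in the frame of eraser_bay below 0.01 m and y of rubber_mid in the frame of eraser_bay between -0.009 and 0.009 m and x of rubber_mid in the frame of eraser_bay between -0.012 and 0.012 m and value of joint lid above 0.5 rad), for 0.2 s.
2. the lid is pressed down past its catch (value of joint lid below 0.025 rad), for 0.2 s.
At the end, for the whole second after the job is handed in: The lid is shut and held by its catch (hinge under 0.025 rad); the marker lies flat in its groove (middle within 12 mm along, 8 mm across, at most 11 mm above the groove floor) and the eraser flat in its bay (within 12 mm along, 9 mm across, middle at most 10 mm above the bay floor) (value of joint lid below 0.025 rad and z of marker_mid in the frame of marker_groove below 0.011 m and y of marker_mid in the frame of marker_groove between -0.008 and 0.008 m and x of marker_mid in the frame of marker_groove between -0.012 and 0.012 m and z of rubber_mid in the frame of eraser_bay below 0.01 m and y of rubber_mid in the frame of eraser_bay between -0.009 and 0.009 m and x of rubber_mid in the frame of eraser_bay between -0.012 and 0.012 m); the robot touches nothing.
It fails at once if a bystander is shifted by more than 3 cm (distance of any of jar_a, jar_b, spool, tape, paint_jar, ink_jar from where it was at the start of the episode above 0.03 m).
It fails at once if a bystander is toppled (angle between any of jar_a, jar_b, spool, tape, paint_jar, ink_jar's own z axis and vertical above 0.5 rad).
It also fails if it takes over 72 s, if anything falls off the work surface, if the arm or the gripper's body presses on something with over 40 N, if the wrist force passes 120 N, or if a joint passes its speed limit or range.

## Robot

A 6-joint arm with a two-finger parallel gripper is mounted at the origin on a cart in front of the work surface, level with it; the furniture and walls round the work are solid. World frame = base frame: x ahead of the robot, y to its left, z up, the work surface at z = 0. Lengths are in mm, angles in degrees, forces in N, time in s.
With the tool pointing down it reaches from about 300 to 850 mm from the base axis. Payload 4.2 kg.
Tool frame: the origin (TCP) lies on the centre line of the jaws, within the pads' length; the fingertips stand env.nose_length ahead of it and the grasp point (between the pads) lies 2 mm behind it (env.nose_length is the distance from the TCP to the fingertips, in mm); z points along the fingers, y is the direction in which the jaws open and shut (so a half turn about z gives the same grasp; the last joint's range is limited). The gripper opens to 91 mm and grips with 3 to 60 N. Pads are 32 mm wide; open, the fingers measure 118 mm over their backs; the gripper's body (76 mm by 178 mm) begins 60 mm behind the grasp point.
Start: joints at [-73.224, 18.312, 89.639, -0, 72.044, -1.146], TCP at [176.944, -547.113, 230.976] pointing down, gripper open.
Joint ranges: [-177.97, 177.97], [-48.28, 115.42], [12.27, 149.76], [-77.06, 257.06], [2.81, 150.46], [-146.56, 146.56]. Speed limits (degrees/s): [147.25, 147.25, 180, 180, 180, 180].

## Interface

Orientations are given as [roll, pitch, yaw] about the fixed x, y, z axes, in that order (R = Rz(yaw) Ry(pitch) Rx(roll)).
In Python, from workcell import env gives the robot as it stands. The module is installed in compiled form; this text tells all that it offers.
- The arm moves only by the tool jog_arm, never from a script. Its argument "deltas" is a list that holds one entry, the list of rows, each a list of 5 numbers: the shift along the tool's x, y, z in m, then the turn about the tool's z in degrees, then the finger opening in m, from 0 to 0.0912. A call has 1 to 20 rows; each row is the pose to reach, as a shift and turn from the pose commanded when the call began, along the tool's axes at that moment; what a row does not reach only later rows make up. A row lasts 1/12 s, in which the tool goes at most 41.7 mm and 7.16 degrees, less where a joint would pass 70% of its speed; a pose out of reach is approached as far as the arm can. A call with a gripper value outside its range is refused whole. The fingers move at their own pace and stop on an object; "grip_force" is the grip in N (left out, the last holds). Time passes only in rows, so rows that repeat a pose let the fingers close. It gives the time, the measured TCP pose, the force and the opening at its end, in the units of the state.
- env.state(): the state, without advancing time (a new reading comes with each control period).
- env.grab_frame(name): name is "scene" or "side" or "wrist"; returns the picture (400x640x3 uint8, red, green, blue); there is no depth.
- env.camera_params(name): a dict with "fx", "fy", "cx", "cy" (pixels), "xyz" and "orientation" of the camera in the world. Camera axes: x right, y down, z forward; pixel columns grow to the right and rows downward; lengths in mm; the calibration is good to about 2 mm. A picture is of the moment at which its call begins: read the wrist's pose just before it. camera_params takes no time and is no camera call; for the wrist camera it gives the pose at the moment of the call.
- env.job_done(): hands the job in, once; it reports no verdict.
Trained networks look in the newest picture that a camera, given by its name, has taken for a name from the list of things; names that differ only in an ending like _2 or _b are one class to them, and where a whole thing is asked for, a point or a joint stands for the part that bears it (a point fixed in the world has none). Each returns a list of dicts, best first, with "conf" (0 to 1); they miss things now and then, are a little off and sometimes report something else, mostly with a low value. They report only what shows in the picture. A call takes as long as a camera call. They do not tell look-alikes from the thing itself.
- env.look_for(camera, label): "xyz" ([x, y, z] in mm, in world coordinates, good to about 4 mm: the middle of the surface that is visible of it).
The state is a dict: "time_s": time; "qpos": joint angles; "qvel": joint speeds; "effort": joint torques, N m; "ee_pos": TCP position; "ee_rot": TCP orientation; "force": force on the tool from outside, world axes, zero at the start; "torque": the same for the moment, N m; "gripper_width": finger opening in mm.
Only numpy, scipy, OpenCV 4.12 (cv2) and the standard library are available. Lean on these libraries where they do the work, as an engineer would, in place of code of your own. Each camera call takes 0.05 s, during which the arm holds its last target.

## Working session

There is one attempt and no reset: what is moved stays moved. The work goes in short steps, Python scripts to look and compute and a tool call to move; the robot and the scene stay as the last step left them, time stands still between calls to the robot, and variables do not carry over. Pictures are saved under pics/ and viewed, and the job is handed in when it is done.

Besides the shell and the picture viewer there is one more tool, called after "Call:" as name(argument=value, ...), one argument or row to a line, values as JSON. jog_arm: Moves the arm, as the interface text tells. Its arguments: {"type":"object","properties":{"deltas":{"type":"array"},"grip_force":{"type":"number"}},"required":["deltas"]}

```bash
mkdir -p pics; ls; cat > h.py <<'E'
from workcell import env
import numpy as np, cv2
from scipy.spatial.transform import Rotation as R
def snap(cam,name):
    im=env.grab_frame(cam); cv2.imwrite(f'pics/{name}.png',im[:,:,::-1]); return im
def cam(c,p=None):
    p=p or env.camera_params(c); r=R.from_euler('xyz',p['orientation'],degrees=True).as_matrix(); return p,r
def pix2w(c,u,v,z,p=None):
    p,r=cam(c,p); d=r@np.array([(u-p['cx'])/p['fx'],(v-p['cy'])/p['fy'],1]); o=np.array(p['xyz']); return o+d*(z-o[2])/d[2]
def w2pix(c,X,p=None):
    p,r=cam(c,p); q=r.T@(np.array(X)-np.array(p['xyz'])); return p['cx']+p['fx']*q[0]/q[2],p['cy']+p['fy']*q[1]/q[2]
E
python3 - <<'E'
from h import *
s=env.state(); print(s['time_s'],s['ee_pos'],s['ee_rot'],s['force'],env.nose_length)
for c in ['scene','side','wrist']:
    snap(c,c+'0'); print(c,env.camera_params(c))
for c in ['scene','side']:
  for l in ['kit_case','lid','marker','rubber','jar_a','spool','tape','paint_jar','ink_jar']:
    print(c,l,[(np.round(d['xyz'],0).tolist(),round(d['conf'],2)) for d in env.look_for(c,l)])
print(env.state()['time_s'])
E
```

```text
pics
0.0 [ 176.7991688  -546.65818404  230.12920714] [-1.79902045e+02 -8.87531618e-04  1.79223743e+01] [-0.09387931 -0.78237888  0.26169574] 17.0
scene {'fx': 399.43974876328855, 'fy': 399.43974876328855, 'cx': 326.56768359225435, 'cy': 199.74806240888583, 'xyz': array([-259.11377405, -811.44589   ,  587.40965235]), 'orientation': array([-118.72262994,    1.24155825,  -48.35323323])}
side {'fx': 371.65615891333397, 'fy': 371.65615891333397, 'cx': 323.3277432459512, 'cy': 199.72791717163474, 'xyz': array([ 513.50536054, -966.37677849,  637.87030692]), 'orientation': array([-124.75663115,   -1.21016665,    2.29313995])}
wrist {'fx': 301.7261563608098, 'fy': 301.7261563608098, 'cx': 318.6100803780887, 'cy': 197.78618916191303, 'xyz': array([ 244.80756907, -526.10232651,  384.44124447]), 'orientation': array([ 1.65497372e+02,  8.89076893e-02, -7.20298212e+01])}
scene kit_case [([479.0, 271.0, 46.0], 0.95)]
scene lid [([468.0, 294.0, 98.0], 0.67)]
scene marker [([479.0, -444.0, 10.0], 0.67)]
scene rubber [([506.0, 4.0, 16.0], 0.59), ([457.0, -78.0, 13.0], 0.54)]
scene jar_a [([435.0, -562
[... 194 characters left out ...]
scene paint_jar [([349.0, -290.0, 59.0], 0.8), ([480.0, 275.0, 47.0], 0.53)]
scene ink_jar [([433.0, -556.0, 58.0], 0.19), ([373.0, -66.0, 20.0], 0.15)]
side kit_case [([478.0, 276.0, 50.0], 0.97)]
side lid [([470.0, 298.0, 100.0], 0.87)]
side marker [([487.0, -472.0, 13.0], 0.91), ([478.0, 273.0, 52.0], 0.54), ([471.0, 298.0, 100.0], 0.31)]
side rubber [([514.0, 2.0, 16.0], 0.74), ([460.0, -73.0, 14.0], 0.52), ([527.0, -418.0, 28.0], 0.41)]
side jar_a [([456.0, -569.0, 64.0], 0.78), ([493.0, -179.0, 66.0], 0.68)]
side spool [([528.0, -416.0, 31.0], 0.65)]
side tape [([372.0, -75.0, 16.0], 0.63)]
side paint_jar [([376.0, -301.0, 68.0], 0.79)]
side ink_jar [([571.0, -224.0, 66.0], 0.71)]
1.05
```

View pics/scene0.png

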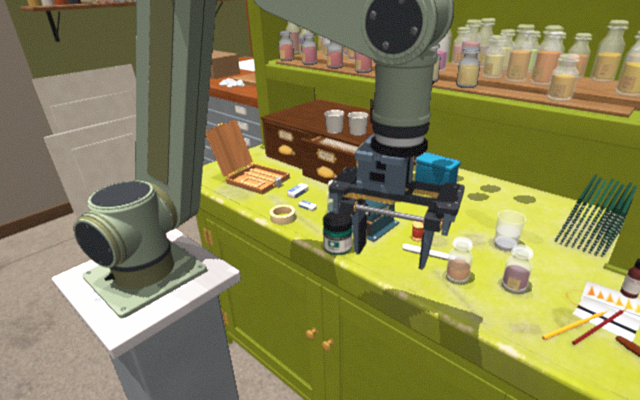

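View pics/side0.png

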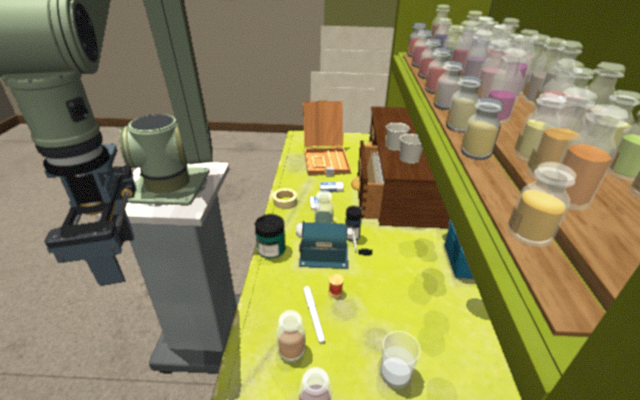

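View pics/wrist0.png

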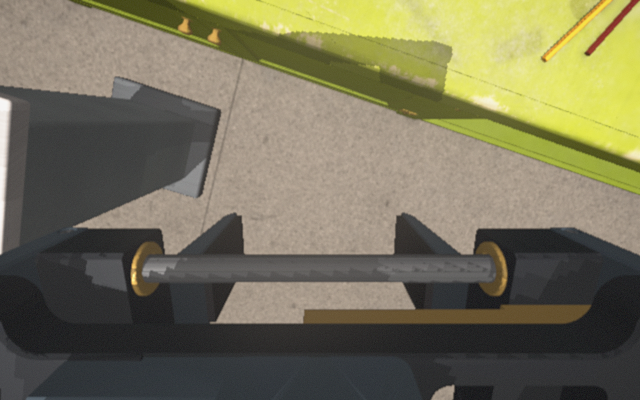

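```bash
python3 - <<'E'
import cv2
a=cv2.imread('pics/scene0.png');b=cv2.imread('pics/side0.png')
def c(im,x0,y0,x1,y1,s,n): cv2.imwrite(n,cv2.resize(im[y0:y1,x0:x1],None,fx=s,fy=s,interpolation=cv2.INTER_CUBIC))
c(a,190,110,350,230,5,'pics/c1.png'); c(b,250,90,380,220,4.5,'pics/c2.png'); c(b,240,200,400,320,5,'pics/c3.png'); c(b,260,260,420,380,5,'pics/c4.png')
E
```

```text
(no output)
```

View pics/c1.png

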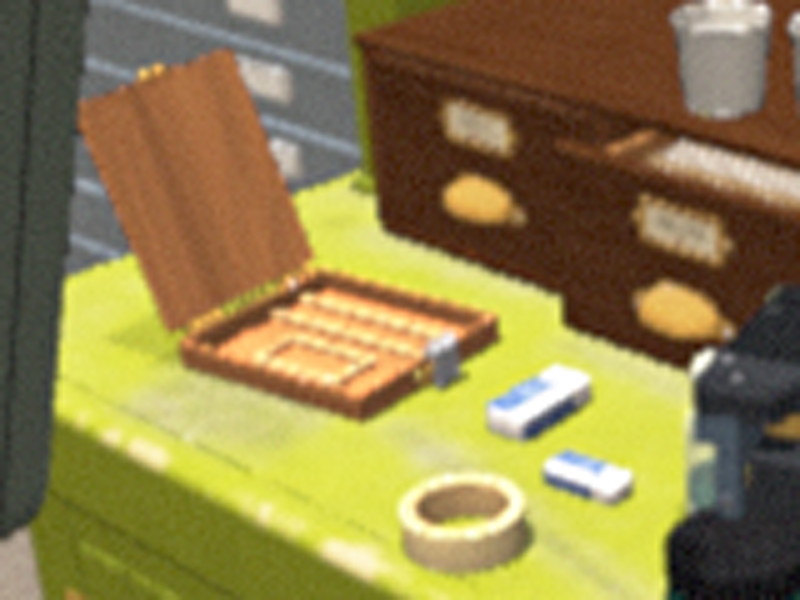

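View pics/c2.png

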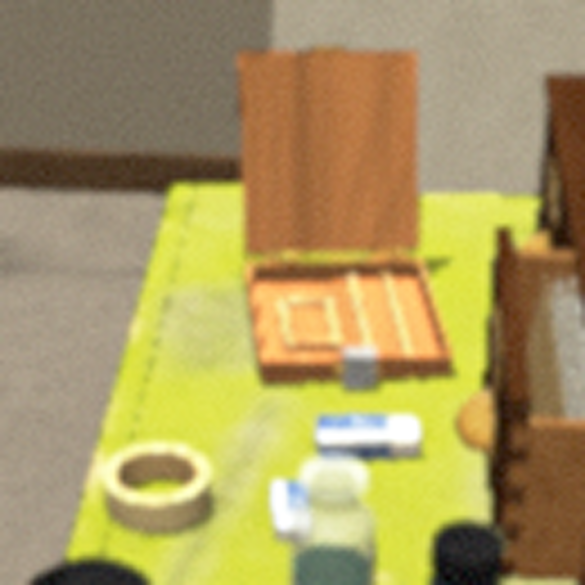

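View pics/c4.png

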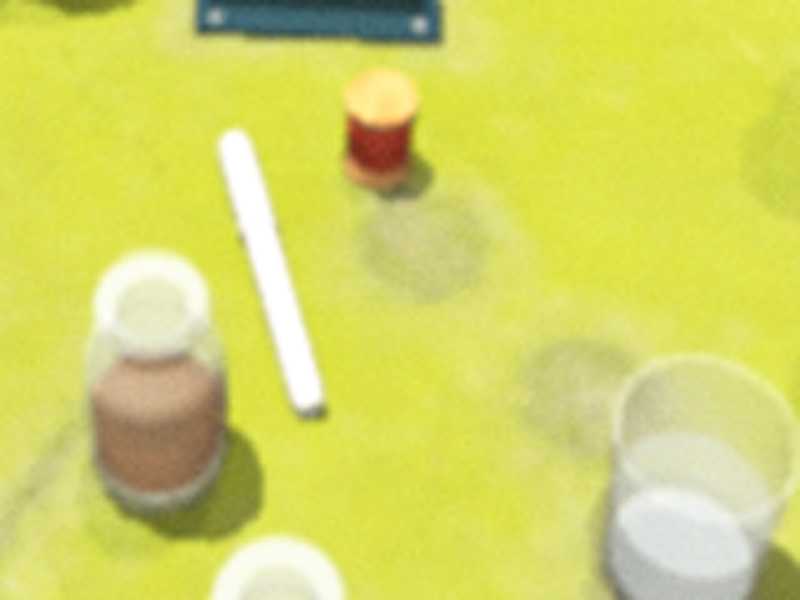

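The scene crop (`c1.png`, ×5) has two rubbers. One is at (540,402), full-frame (298,190), the longer of the two. The other is at (588,477), full-frame (308,205), beside the tape and jar_b. The second is clearly smaller, so it is the one meant. The marker lies between full-frame side pixels (306,288) and (322,342), between jar_a and the spool.

```bash
python3 - <<'E'
from h import *
ps={c:env.camera_params(c) for c in ['scene','side']}
f=lambda c,u,v,z:np.round(pix2w(c,u,v,z,ps[c]),1)[:2]
def s2(u,v,z): return f('side',260+u/5,260+v/5,z)
print('marker',s2(234,135,10),s2(307,408,10))
print('jar_a base',s2(155,500,0),'spool base',s2(378,182,0),'spool top',s2(382,95,43))
def c1(u,v,z): return f('scene',190+u/5,110+v/5,z)
def c2(u,v,z): return f('side',250+u/4.5,90+v/4.5,z)
print('small rub scene', [c1(*p,13) for p in [(558,455),(632,478),(607,490),(545,468)]])
print('big rub scene', [c1(*p,13) for p in [(488,408),(560,365),(590,380),(525,427)]])
print('case scene', [c1(*p,20) for p in [(182,350),(320,270),(498,318),(362,405)]])
print('case side', [c2(*p,20) for p in [(248,265),(420,262),(452,362),(262,370)]])
print('tape', c1(463,505,24), c2(158,475,24))
print('paint',pix2w('side',270,222,88,ps['side']))
print('jarb top',c2(335,472,100), 'ink',c2(468,530,88))
E
```

```text
marker [ 467.6 -402.4] [ 505.9 -537.2]
jar_a base [ 451.2 -572. ] spool base [ 531.9 -416.6] spool top [ 531.8 -405.8]
small rub scene [array([462.9, -52.9]), array([ 470.7, -106.1]), array([ 451.2, -104.5]), array([446.7, -58.2])]
big rub scene [array([478.3,  23.9]), array([550. ,  31.7]), array([546.7,   1.4]), array([475.3, -12.1])]
case scene [array([398.3, 230.9]), array([540.5, 262.8]), array([564.6, 104.5]), array([422.4,  77.6])]
case side [array([412.1, 242.4]), array([550.7, 259.1]), array([573.5,  99.8]), array([435.5,  77.7])]
tape [373.8 -67.1] [378.3 -68.1]
paint [ 370.53933344 -275.68353772   88.        ]
jarb top [ 495.8 -169.1] ink [ 572.1 -204.1]
```

```bash
python3 - <<'E'
from h import *
ps={c:env.camera_params(c) for c in ['scene','side']}
f=lambda c,u,v,z:np.round(pix2w(c,u,v,z,ps[c]),1)[:2]
c1=lambda u,v,z: f('scene',190+u/5,110+v/5,z)
print('chest left bottom front',c1(380,230,0),'top left',c1(360,42,160),'bottom mid',c1(560,310,0), c1(560,300,0))
c2=lambda u,v,z: f('side',250+u/4.5,90+v/4.5,z)
print('side: top far-left', c2(548,75,160), 'open drawer near', f('side',380,222,0), c2(490,560,0), 'drawer front top far',c2(498,230,110),c2(490,390,50))
a=cv2.imread('pics/side0.png'); cv2.imwrite('pics/c5.png',cv2.resize(a[90:240,280:460],None,fx=4.4,fy=4,interpolation=cv2.INTER_CUBIC))
E
```

```text
chest left bottom front [647.7 324.8] top left [624.2 296.4] bottom mid [630.5 112.3] [642.5 124.3]
side: top far-left [644.8 314.5] open drawer near [ 652.2 -144.8] [ 594.6 -113.7] drawer front top far [601.7 135.8] [595.7  12.2]
```

View pics/c5.png

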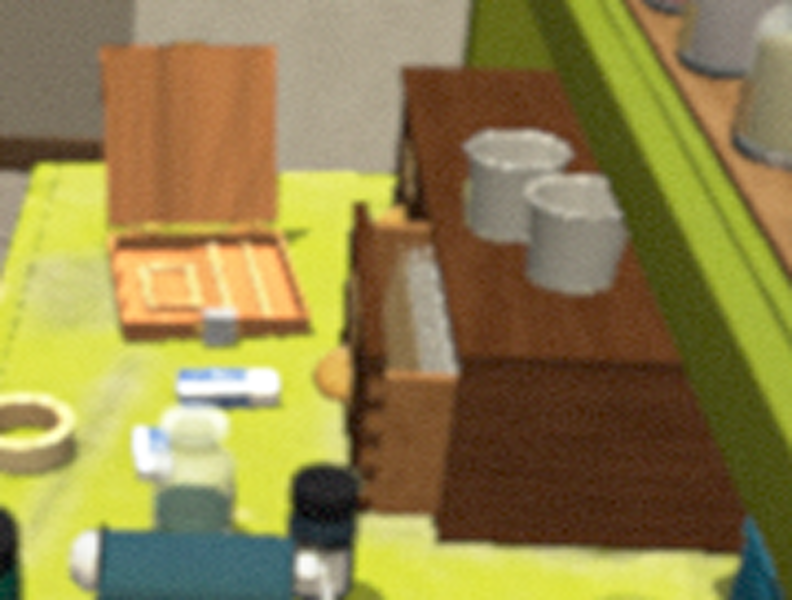

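```bash
cat >> h.py <<'E'
def tri(obs):
    A=np.zeros((3,3));b=np.zeros(3)
    for c,u,v in obs:
        p,r=cam(c); d=r@np.array([(u-p['cx'])/p['fx'],(v-p['cy'])/p['fy'],1]); d/=np.linalg.norm(d); M=np.eye(3)-np.outer(d,d); A+=M;b+=M@np.array(p['xyz'])
    return np.round(np.linalg.solve(A,b),1)
E
python3 - <<'E'
from h import *
print('drawer far top corner',tri([('scene',190+555/5,110+150/5),('side',361.8,141)]))
print('chest top left front',tri([('scene',190+360/5,110+40/5),('side',280+403/4.4,90+70/4)]))
print('knob',tri([('scene',190+680/5,110+315/5),('side',280+335/4.4,90+370/4)]))
E
```

```text
drawer far top corner [600.5  78.  136.6]
chest top left front [645.3 323.1 152.4]
knob [584.5 -42.4  60.1]
```

```bash
cat >> h.py <<'E'
def delta(cmd,tgt):
    t=np.radians(cmd[3]); d=np.array(tgt[:3])-np.array(cmd[:3])
    o=[d[0]*np.cos(t)+d[1]*np.sin(t), d[0]*np.sin(t)-d[1]*np.cos(t), -d[2]]
    return np.round(np.array(o)/1000,4).tolist(), round((cmd[3]-tgt[3]+180)%360-180,2)
def after(cmd,row):
    t=np.radians(cmd[3]); x,y,z=np.array(row[:3])*1000
    return [round(v,2) for v in (cmd[0]+x*np.cos(t)+y*np.sin(t), cmd[1]+x*np.sin(t)-y*np.cos(t), cmd[2]-z, cmd[3]-row[3])]
def st():
    s=env.state(); e=s['ee_rot']; print('t',round(s['time_s'],2),'tcp',np.round(s['ee_pos'],1),'rpy',np.round(e,1),'F',np.round(s['force'],1),'w',round(s['gripper_width'],1))
E
python3 - <<'E'
from h import *
print(delta([176.944,-547.113,230.976,17.92],[487,-470,150,105.9]))
E
```

```text
([0.3187, 0.022, 0.081], -87.98)
```

Call:
jog_arm(
  deltas=[
    [[0.319, 0.022, 0.081, -88, 0.05], [0.319, 0.022, 0.081, -88, 0.05], [0.319, 0.022, 0.081, -88, 0.05], [0.319, 0.022, 0.081, -88, 0.05], [0.319, 0.022, 0.081, -88, 0.05], [0.319, 0.022, 0.081, -88, 0.05], [0.319, 0.022, 0.081, -88, 0.05], [0.319, 0.022, 0.081, -88, 0.05], [0.319, 0.022, 0.081, -88, 0.05], [0.319, 0.022, 0.081, -88, 0.05], [0.319, 0.022, 0.081, -88, 0.05], [0.319, 0.022, 0.081, -88, 0.05], [0.319, 0.022, 0.081, -88, 0.05], [0.319, 0.022, 0.081, -88, 0.05], [0.319, 0.022, 0.081, -88, 0.05]],
  ],
)

```text
time_s: 2.3
ee_pos: [487.3, -469.9, 149.9]
ee_rot: [-180.0, 0.0, 105.9]
force: [-0.6, 0.9, 0.7]
gripper_width: 49.9
```

```bash
python3 - <<'E'
from h import *
print(after([176.944,-547.113,230.976,17.922],[0.319,0.022,0.081,-88]))
st(); snap('wrist','w1'); print(env.camera_params('wrist'))
E
```

```text
[np.float64(487.23), np.float64(-469.88), np.float64(149.98), 105.92]
t 2.3 tcp [ 487.3 -469.9  149.9] rpy [-180.     0.   105.9] F [-0.6  0.9  0.7] w 49.9
{'fx': 301.7261563608098, 'fy': 301.7261563608098, 'cx': 318.6100803780887, 'cy': 197.78618916191303, 'xyz': array([ 468.79054376, -402.91234573,  304.04275751]), 'orientation': array([ 1.65477711e+02, -3.00611643e-02,  1.59040230e+01])}
```

View pics/w1.png

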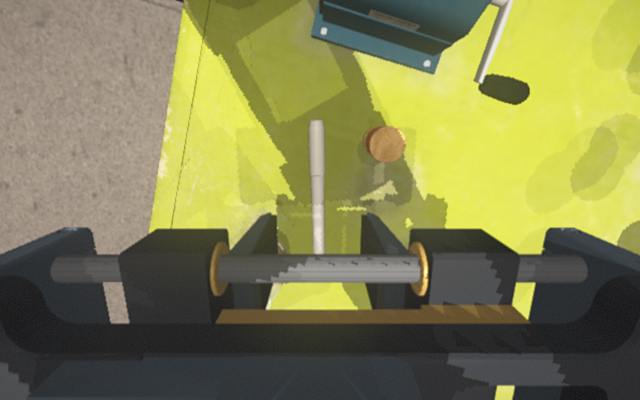

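The marker is the near-vertical white rod running from (316,121) to (319,253), midway between the jaws. The spool is at (385,144) and the sharpener is at the top.

```bash
python3 - <<'E'
from h import *
a=pix2w('wrist',316.5,121,10); b=pix2w('wrist',318.8,245,8)
print(a,b); d=b-a; print(np.degrees(np.arctan2(d[1],d[0])))
u=d[:2]/np.linalg.norm(d[:2]); print('mid',a[:2]+u*69.5, 'spool',pix2w('wrist',385,144,43), w2pix('wrist',[487.3,-469.9,10]))
E
```

```text
[ 467.36577112 -404.62140933   10.        ] [ 504.26470588 -526.11322664    8.        ]
-73.10565675468052
mid [ 487.56300814 -471.1219478 ] spool [ 528.99600496 -406.71642659   43.        ] (np.float64(317.90116772866986), np.float64(191.33576689299952))
```

Call:
jog_arm(
  deltas=[
    [[0, 0, 0.04, -0.6, 0.05], [0, 0, 0.08, -0.6, 0.05], [0, 0, 0.11, -0.6, 0.05], [0, 0, 0.129, -0.6, 0.05], [0, 0, 0.129, -0.6, 0.05], [0, 0, 0.129, -0.6, 0.005], [0, 0, 0.129, -0.6, 0.005], [0, 0, 0.129, -0.6, 0.005], [0, 0, 0.129, -0.6, 0.005], [0, 0, 0.129, -0.6, 0.005], [0, 0, 0.129, -0.6, 0.005], [0, 0, 0.129, -0.6, 0.005]],
  ],
  grip_force=15,
)

```text
time_s: 3.35
ee_pos: [487.3, -470.0, 21.2]
ee_rot: [180.0, 0.0, 106.5]
force: [0.2, 1.0, 0.6]
gripper_width: 15.0
```

```bash
python3 - <<'E'
from h import *
print(delta([487.23,-469.88,20.98,106.52],[500,80,230,98]))
E
```

```text
([0.5236, 0.1686, -0.209], 8.52)
```

Call:
jog_arm(
  deltas=[
    [[0, 0, -0.02, 0, 0.005], [0, 0, -0.06, 0, 0.005], [0, 0, -0.1, 0, 0.005], [0, 0, -0.14, 0, 0.005], [0, 0, -0.18, 0, 0.005], [0, 0, -0.209, 0, 0.005]],
  ],
)

```text
time_s: 3.85
ee_pos: [487.7, -470.3, 234.3]
ee_rot: [179.9, 0.2, 106.5]
force: [0.5, -0.7, 0.4]
gripper_width: 14.8
```

Call:
jog_arm(
  deltas=[
    [[0.04, 0.0128, 0, 2, 0.005], [0.08, 0.0256, 0, 4, 0.005], [0.524, 0.169, 0, 8.5, 0.005], [0.524, 0.169, 0, 8.5, 0.005], [0.524, 0.169, 0, 8.5, 0.005], [0.524, 0.169, 0, 8.5, 0.005], [0.524, 0.169, 0, 8.5, 0.005], [0.524, 0.169, 0, 8.5, 0.005], [0.524, 0.169, 0, 8.5, 0.005], [0.524, 0.169, 0, 8.5, 0.005], [0.524, 0.169, 0, 8.5, 0.005], [0.524, 0.169, 0, 8.5, 0.005], [0.524, 0.169, 0, 8.5, 0.005], [0.524, 0.169, 0, 8.5, 0.005], [0.524, 0.169, 0, 8.5, 0.005], [0.524, 0.169, 0, 8.5, 0.005], [0.524, 0.169, 0, 8.5, 0.005], [0.524, 0.169, 0, 8.5, 0.005]],
  ],
)

```text
time_s: 5.35
ee_pos: [500.2, 79.0, 229.9]
ee_rot: [-180.0, 0.0, 97.9]
force: [0.1, -0.4, -0.6]
gripper_width: 14.6
```

```bash
python3 - <<'E'
from h import *
print(after([487.23,-469.88,229.98,106.52],[0.524,0.169,0,8.5]))
st(); im=snap('wrist','w2'); p=env.camera_params('wrist'); print(p)
for l in ['marker_groove','kit_case','lid','rubber','catch']: print(l,[(np.round(d['xyz'],0).tolist(),round(d['conf'],2)) for d in env.look_for('wrist',l)])
cv2.imwrite('pics/w2c.png',cv2.resize(im[60:240,200:460,::-1],None,fx=3,fy=3,interpolation=cv2.INTER_CUBIC))
E
```

```text
[np.float64(500.25), np.float64(80.54), np.float64(229.98), 98.02]
t 5.35 tcp [500.2  79.  229.9] rpy [-180.     0.    97.9] F [ 0.1 -0.4 -0.6] w 14.6
{'fx': 301.7261563608098, 'fy': 301.7261563608098, 'cx': 318.6100803780887, 'cy': 197.78618916191303, 'xyz': array([491.44139343, 148.06405181, 384.01845919]), 'orientation': array([ 1.65458420e+02, -2.24351220e-02,  7.93569613e+00])}
marker_groove [([489.0, 199.0, 3.0], 0.97), ([493.0, 109.0, 220.0], 0.31)]
kit_case [([484.0, 199.0, 4.0], 0.78)]
lid [([470.0, 263.0, 24.0], 0.89)]
rubber [([497.0, 16.0, 21.0], 0.56)]
catch [([470.0, 265.0, 27.0], 0.55), ([497.0, 110.0, 221.0], 0.52)]
```

View pics/w2.png

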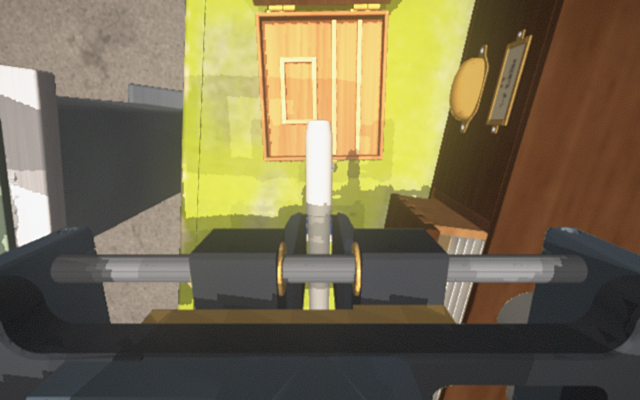

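View pics/w2c.png

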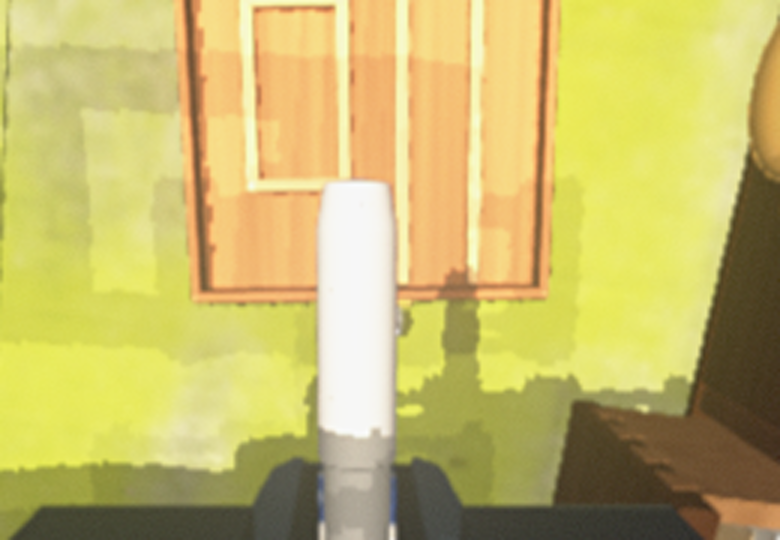

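```bash
cat > m.py <<'E'
from h import *
f=lambda u,v,z:pix2w('wrist',u,v,z)[:2]
st()
C=[f(263.3,160,20),f(383,159.7,20),f(256,14,20),f(388,12,20)]
for c in C: print('corner',np.round(c,1))
print('center',np.mean(C,0), 'w',np.linalg.norm(C[1]-C[0]),np.linalg.norm(C[3]-C[2]),'l',np.linalg.norm(C[2]-C[0]),np.linalg.norm(C[3]-C[1]))
a=(C[2]+C[3]-C[0]-C[1]);print('yaw',np.degrees(np.arctan2(a[1],a[0])))
r=[f(334.3,154,9),f(333.5,18,9),f(358,150,9),f(360,18,9)]
for i in (0,2): d=r[i+1]-r[i]; print('rib',np.round(r[i],1),np.round(r[i+1],1),np.degrees(np.arctan2(d[1],d[0])))
E
python3 m.py
```

```text
t 5.65 tcp [500.3  79.9 229.9] rpy [-180.    0.   98.] F [ 0.5 -0.1  0.2] w 14.8
corner [432.   92.9]
corner [575.  113.4]
corner [409.5 248.5]
corner [549.8 270.2]
center [491.57351941 181.27858549] w 144.48896738359318 142.00509575230564 l 157.24514525095765 158.8625859148814
yaw 98.68685377908396
rib [516.5 110.9] [492.7 259.6] 99.09190031327879
rib [544.7 119.8] [521.9 263.7] 99.00723901133341
```

```bash
python3 - <<'E'
from h import *
s=env.state()['ee_pos']
for (u,v,z) in [(319,121,217),(319,121,222),(318.7,200,224)]:
    d=pix2w('wrist',u,v,z)-s; t=np.radians(98); print(np.round([d[0]*np.cos(t)+d[1]*np.sin(t), d[0]*np.sin(t)-d[1]*np.cos(t)],1))
print(delta([500.25,80.54,229.98,98.02],[519.3,185,80,98.8]))
E
```

```text
[68.9  1.1]
[68.9  1.1]
[26.9  0.9]
([0.1008, 0.0334, 0.15], -0.78)
```

```bash
python3 - <<'E'
from h import *
A=tri([('scene',190+80/5,110+100/5),('side',250+238/4.5,90+52/4.5)])
B=tri([('scene',190+232/5,110+52/5),('side',250+416/4.5,90+50/4.5)])
print(A,B)
c=np.array([491.5,180.5]);a=np.radians(98.8);x=np.array([np.cos(a),np.sin(a)])
for P in (A,B): dx=(P[:2]-c)@x-83; print(dx, P[2]-21, np.degrees(np.arctan2(P[2]-21,-dx)))
E
```

```text
[400.2 306.  174.1] [540.  333.9 168. ]
54.99026872427504 153.1 109.75721055841126
61.17442065412533 147.0 112.59475976060588
```

Call:
jog_arm(
  deltas=[
    [[0.035, 0.012, 0, -0.8, 0.005], [0.075, 0.025, 0.01, -0.8, 0.005], [0.101, 0.0334, 0.04, -0.8, 0.005], [0.101, 0.0334, 0.08, -0.8, 0.005], [0.101, 0.0334, 0.12, -0.8, 0.005], [0.101, 0.0334, 0.15, -0.8, 0.005], [0.101, 0.0334, 0.15, -0.8, 0.005], [0.101, 0.0334, 0.15, -0.8, 0.005]],
  ],
)

```text
time_s: 6.32
ee_pos: [518.6, 184.9, 79.1]
ee_rot: [-179.8, 0.0, 98.8]
force: [0.6, -0.1, -0.1]
gripper_width: 14.8
```

```bash
python3 - <<'E'
from h import *
print(after([500.25,80.54,229.98,98.02],[0.101,0.0334,0.15,-0.8]))
st(); im=snap('wrist','w3'); im2=env.grab_frame('scene'); im3=env.grab_frame('side')
cv2.imwrite('pics/s3.png',cv2.resize(np.hstack([im2[90:240,190:350],im3[90:240,250:410]])[:,:,::-1],None,fx=2.5,fy=2.5,interpolation=cv2.INTER_CUBIC))
st()
E
```

```text
[np.float64(519.23), np.float64(185.21), np.float64(79.98), 98.82]
t 6.32 tcp [518.6 184.9  79.1] rpy [-179.8    0.    98.8] F [ 0.6 -0.1 -0.1] w 14.8
t 6.47 tcp [521.2 185.6  82.4] rpy [179.7  -0.   98.8] F [ 1.  -0.4  0.1] w 15.1
```

View pics/w3.png

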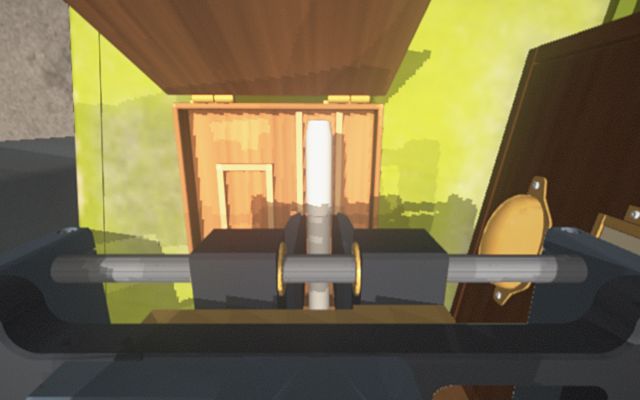

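View pics/s3.png

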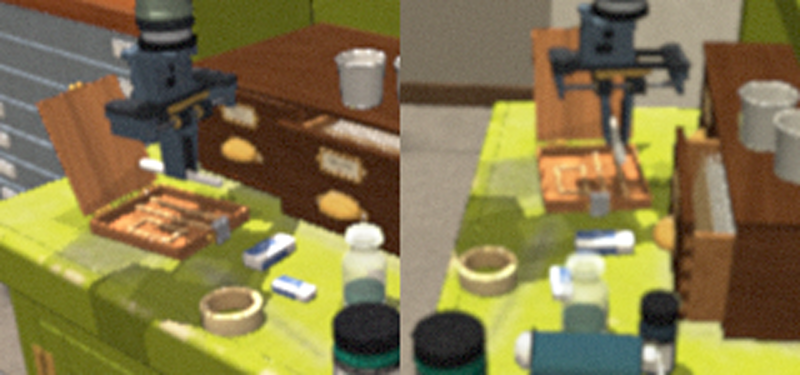

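```bash
python3 - <<'E'
from h import *
im=snap('wrist','w4'); st()
cv2.imwrite('pics/w4c.png',cv2.resize(im[80:240,170:400,::-1],None,fx=3.4,fy=3.4,interpolation=cv2.INTER_CUBIC)); st()
p=env.camera_params('wrist'); print(p['xyz'])
E
```

```text
t 6.52 tcp [521.  185.6  82.5] rpy [179.7  -0.   98.8] F [-0.5  0.2 -0. ] w 14.9
t 6.52 tcp [521.  185.6  82.5] rpy [179.7  -0.   98.8] F [-0.5  0.2 -0. ] w 14.9
[510.31382749 254.19145413 236.62938233]
```

View pics/w4c.png

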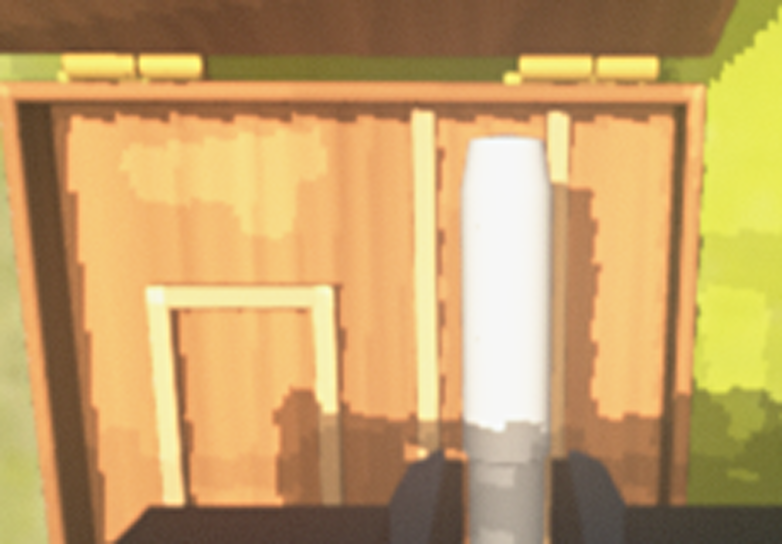

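Call:
jog_arm(
  deltas=[
    [[0, 0, 0, 0, 0.005], [0, 0, 0, 0, 0.005], [0, 0, 0, 0, 0.005]],
  ],
)

```text
time_s: 6.77
ee_pos: [519.7, 185.3, 80.9]
ee_rot: [179.9, -0.0, 98.8]
force: [-0.1, 0.8, 0.0]
gripper_width: 15.0
```

```bash
python3 - <<'E'
from h import *
im=snap('wrist','w5'); st()
cv2.imwrite('pics/w5c.png',cv2.resize(im[80:240,170:400,::-1],None,fx=3.4,fy=3.4,interpolation=cv2.INTER_CUBIC)); 
p=env.camera_params('wrist'); print(p['xyz'],p['orientation'])
f=lambda u,v,z:pix2w('wrist',170+u/3.4,80+v/3.4,z)
print(f(425,112,9),f(425,440,9),f(558,112,9),f(558,440,9))
print(f(0,85,20),f(703,88,20),f(60,530,20),f(675,480,20))
E
```

```text
t 6.82 tcp [519.5 185.2  80.6] rpy [179.9  -0.   98.8] F [-0.5  0.1  0. ] w 15.1
[509.32281854 254.03066218 234.75281003] [ 1.65490250e+02 -1.00789337e-01  8.86458227e+00]
[492.1849349  256.12788648   9.        ] [501.95328487 184.27240634   9.        ] [520.02835537 260.4714654    9.        ] [532.12637456 188.96195199   9.        ]
[408.29195387 248.07388575  20.        ] [547.46134449 269.20793969  20.        ] [424.59147091 154.36660028  20.        ] [558.073437   187.01539308  20.        ]
```

View pics/w5c.png

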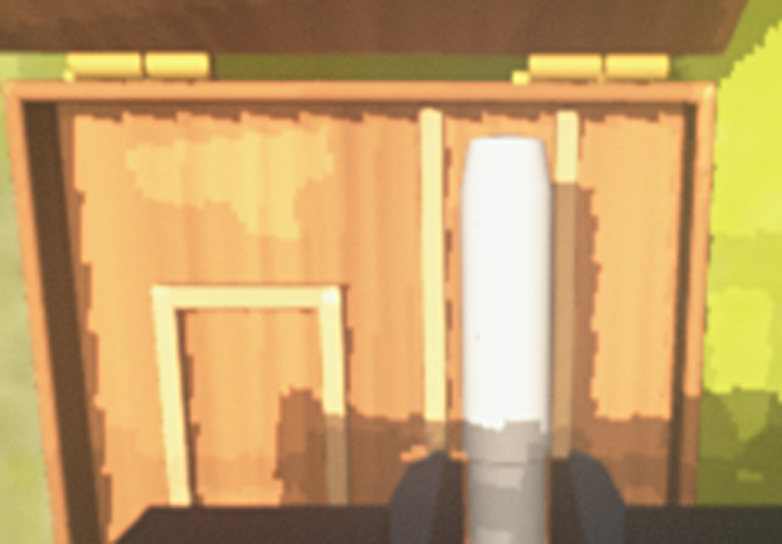

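```bash
python3 - <<'E'
from h import *
f=lambda u,v,z:pix2w('wrist',170+u/3.4,80+v/3.4,z)[:2]
L=[f(430,112,9),f(436,440,9)];Rr=[f(567,112,9),f(562,440,9)]
print(np.round(L,1).tolist(),np.round(Rr,1).tolist())
for q in (L,Rr,[(L[0]+Rr[0])/2,(L[1]+Rr[1])/2]):
    d=q[0]-q[1]; print('ang',np.degrees(np.arctan2(d[1],d[0])))
a=(L[0]+Rr[0])/2; u=np.array([np.cos(np.radians(98.8)),np.sin(np.radians(98.8))]); n=np.array([u[1],-u[0]])
t=np.array([519.23,185.21]); print('groove line offset from tcp (toward tool y)',(a-t)@n, ((L[1]+Rr[1])/2-t)@n,'sep',(Rr[0]-L[0])@n,(Rr[1]-L[1])@n)
c=[f(10,85,20),f(712,88,20)]; print('hinge corners',np.round(c,1), 'along', [(k-t)@u for k in c], 'across mid', ((c[0]+c[1])/2-t)@n)
E
```

```text
[[493.2, 256.3], [504.4, 184.7]] [[521.9, 260.8], [533.0, 189.1]]
ang 98.8997581609808
ang 98.8212281250703
ang 98.86048871451904
groove line offset from tcp (toward tool y) -0.30390836089091217 -0.22735544446437725 sep 29.028359144087837 28.928990899404692
hinge corners [[410.3 248.4]
 [549.2 269.5]] along [np.float64(79.09823852753472), np.float64(78.69232160619181)] across mid -27.73028012793966
```

```bash
python3 - <<'E'
from h import *
print(tri([('scene',190+480/5,110+200/5),('side',280+392/4.4,90+214/4)]), tri([('scene',190+480/5,110+200/5),('side',280+392/4.4,90+214/4),('wrist',515,240)]))
print(pix2w('wrist',490,240,100),pix2w('wrist',490,240,80), pix2w('wrist',540,240,100))
E
```

```text
[636.  196.2  66.5] [638.2 201.5  64. ]
[599.29981577 211.5839311  100.        ] [612.65419364 205.28399107  80.        ] [623.00741153 215.26375856 100.        ]
```

Call:
jog_arm(
  deltas=[
    [[-0.001, -0.0005, 0.02, 0, 0.005], [-0.001, -0.0005, 0.036, 0, 0.005], [-0.001, -0.0005, 0.046, 0, 0.005], [-0.001, -0.0005, 0.0525, 0, 0.005], [-0.001, -0.0005, 0.0525, 0, 0.005], [-0.001, -0.0005, 0.0525, 0, 0.005], [-0.001, -0.0005, 0.0525, 0, 0.005], [-0.001, -0.0005, 0.0525, 0, 0.03], [-0.001, -0.0005, 0.0525, 0, 0.03], [-0.001, -0.0005, 0.0525, 0, 0.03], [-0.001, -0.0005, 0.0525, 0, 0.03]],
  ],
)

```text
time_s: 7.73
ee_pos: [519.0, 184.2, 27.6]
ee_rot: [180.0, 0.0, 98.8]
force: [-0.1, -0.8, 0.4]
gripper_width: 30.0
```

```bash
python3 - <<'E'
from h import *
c=after([519.23,185.21,79.98,98.82],[-0.001,-0.0005,.0525,0]); print(c)
print(delta(c,[458,-140,200,98]))
im=snap('wrist','w6'); st()
E
```

```text
[np.float64(518.89), np.float64(184.15), np.float64(27.48), 98.82]
([-0.311, -0.1099, -0.1725], 0.82)
t 7.78 tcp [518.9 184.1  27.5] rpy [180.    0.   98.8] F [-0.3 -0.6 -0.4] w 29.7
```

View pics/w6.png

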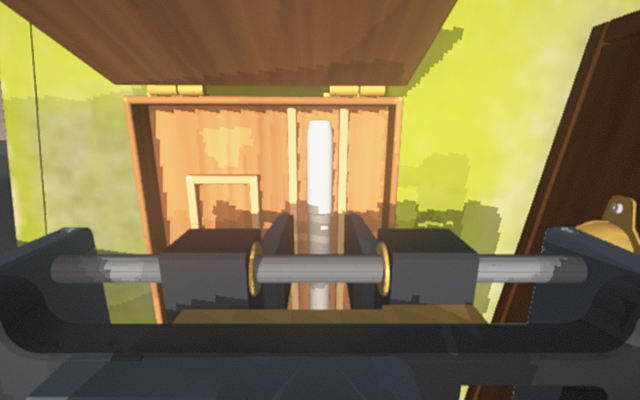

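The marker lies in the groove: its far end is at (318,121) with a rib either side, at x=292 and x=343. Next is the eraser.

Call:
jog_arm(
  deltas=[
    [[0, 0, -0.02, 0, 0.03], [0, 0, -0.06, 0, 0.03], [0, 0, -0.1, 0, 0.03], [0, 0, -0.14, 0, 0.04], [-0.02, -0.007, -0.1725, 0.8, 0.04], [-0.055, -0.019, -0.1725, 0.8, 0.04], [-0.311, -0.11, -0.1725, 0.8, 0.04], [-0.311, -0.11, -0.1725, 0.8, 0.04], [-0.311, -0.11, -0.1725, 0.8, 0.04], [-0.311, -0.11, -0.1725, 0.8, 0.04], [-0.311, -0.11, -0.1725, 0.8, 0.04], [-0.311, -0.11, -0.1725, 0.8, 0.04], [-0.311, -0.11, -0.1725, 0.8, 0.04], [-0.311, -0.11, -0.1725, 0.8, 0.04], [-0.311, -0.11, -0.1725, 0.8, 0.04], [-0.311, -0.11, -0.1725, 0.8, 0.04], [-0.311, -0.11, -0.1725, 0.8, 0.04], [-0.311, -0.11, -0.1725, 0.8, 0.04], [-0.311, -0.11, -0.1725, 0.8, 0.04], [-0.311, -0.11, -0.1725, 0.8, 0.04]],
  ],
)

```text
time_s: 9.45
ee_pos: [458.0, -139.3, 199.9]
ee_rot: [-180.0, -0.0, 98.1]
force: [0.0, 0.3, -0.4]
gripper_width: 40.1
```

```bash
python3 - <<'E'
from h import *
print(after([518.89,184.15,27.48,98.82],[-0.311,-0.11,-.1725,0.8]))
im=snap('wrist','w7'); st()
print([(np.round(d['xyz'],0).tolist(),round(d['conf'],2)) for d in env.look_for('wrist','rubber')])
E
```

```text
[np.float64(457.88), np.float64(-140.04), np.float64(199.98), 98.02]
t 9.5 tcp [ 458.  -139.4  199.9] rpy [-180.     0.    98.1] F [0.5 0.5 1. ] w 40.0
[([465.0, -75.0, 19.0], 0.9), ([511.0, 11.0, 21.0], 0.55)]
```

View pics/w7.png

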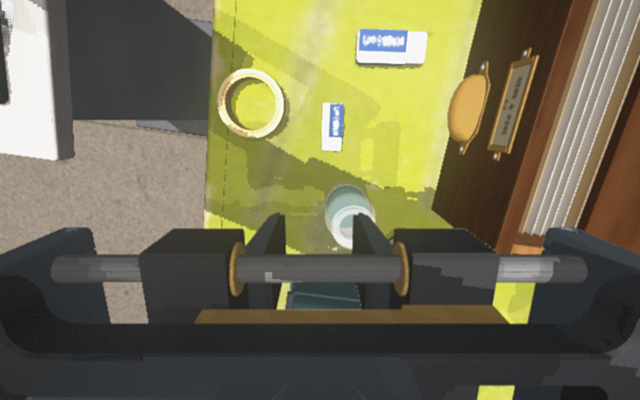

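The wrist view shows both rubbers: the large one at (391,47), about 70 px long, and the small one at (333,126), about 49 px. The small one is meant. I'll confirm it in an enlarged crop.

```bash
python3 - <<'E'
import cv2
im=cv2.imread('pics/w7.png'); cv2.imwrite('pics/w7c.png',cv2.resize(im[20:170,300:440],None,fx=4,fy=4,interpolation=cv2.INTER_CUBIC))
E
```

```text
(no output)
```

View pics/w7c.png

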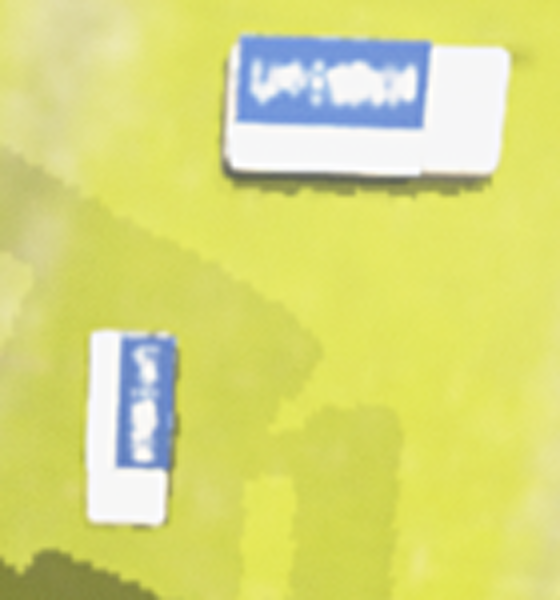

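```bash
python3 - <<'E'
from h import *
f=lambda u,v,z:pix2w('wrist',300+u/4,20+v/4,z)[:2]
C=[f(92,332,13),f(173,334,13),f(165,524,13),f(88,522,13)]
print(np.round(C,1).tolist()); m=np.mean(C,0); d=C[0]+C[1]-C[2]-C[3]; print(m, np.degrees(np.arctan2(d[1],d[0])), [np.linalg.norm(C[i]-C[(i+1)%4]) for i in range(4)])
a=np.degrees(np.arctan2(d[1],d[0]))
print(delta([457.88,-140.04,199.98,98.02],[m[0],m[1],200,a]))
E
```

```text
[[451.3, -52.7], [473.1, -50.1], [479.1, -100.7], [457.6, -103.2]]
[465.25661685 -76.67357727] 96.92066298088662 [np.float64(21.883466289764677), np.float64(50.973210206321), np.float64(21.619104861901523), np.float64(50.924777914383704)]
([0.0617, 0.0161, -0.0], np.float64(1.1))
```

Call:
jog_arm(
  deltas=[
    [[0.035, 0.009, 0, 1, 0.042], [0.0617, 0.0161, 0.02, 1, 0.042], [0.0617, 0.0161, 0.06, 1, 0.042], [0.0617, 0.0161, 0.1, 1, 0.042], [0.0617, 0.0161, 0.135, 1, 0.042], [0.0617, 0.0161, 0.16, 1, 0.042], [0.0617, 0.0161, 0.172, 1, 0.042], [0.0617, 0.0161, 0.179, 1, 0.042], [0.0617, 0.0161, 0.179, 1, 0.042], [0.0617, 0.0161, 0.179, 1, 0.042], [0.0617, 0.0161, 0.179, 1, 0.012], [0.0617, 0.0161, 0.179, 1, 0.012], [0.0617, 0.0161, 0.179, 1, 0.012], [0.0617, 0.0161, 0.179, 1, 0.012], [0.0617, 0.0161, 0.179, 1, 0.012], [0.0617, 0.0161, 0.179, 1, 0.012]],
  ],
  grip_force=12,
)

```text
time_s: 10.88
ee_pos: [465.8, -76.8, 21.8]
ee_rot: [179.9, 0.0, 97.0]
force: [-0.1, -0.5, 6.3]
gripper_width: 22.0
```

```bash
python3 - <<'E'
from h import *
c=after([457.88,-140.04,199.98,98.02],[0.0617,0.0161,.179,1]);print(c);st()
# bay centre: case centre from groove measurement
u=np.array([np.cos(np.radians(98.86)),np.sin(np.radians(98.86))]); n=np.array([u[1],-u[0]])
t=np.array([519.23,185.21]); g=t-1.0*u-0.3*n; cc=g-28*n; b=g-56*n; print('groove',g,'case',cc,'bay',b)
print(delta(c,[b[0],b[1],90,98.9]))
E
```

```text
[np.float64(465.21), np.float64(-76.7), np.float64(20.98), 97.02]
t 10.88 tcp [465.8 -76.8  21.8] rpy [179.9   0.   97. ] F [-0.1 -0.5  6.3] w 22.0
groove [519.08760033 184.17572618] case [491.4217066  179.86314875] bay [463.75581287 175.55057132]
([0.2505, 0.0294, -0.069], -1.88)
```

Call:
jog_arm(
  deltas=[
    [[0, 0, -0.02, 0, 0.012], [0, 0, -0.06, 0, 0.012], [0, 0, -0.1, 0, 0.012], [0.02, 0.0025, -0.13, -1.9, 0.012], [0.06, 0.007, -0.13, -1.9, 0.012], [0.1, 0.012, -0.13, -1.9, 0.012], [0.14, 0.0165, -0.13, -1.9, 0.012], [0.18, 0.021, -0.13, -1.9, 0.012], [0.215, 0.025, -0.13, -1.9, 0.012], [0.24, 0.028, -0.12, -1.9, 0.012], [0.2505, 0.0294, -0.1, -1.9, 0.012], [0.2505, 0.0294, -0.08, -1.9, 0.012], [0.2505, 0.0294, -0.069, -1.9, 0.012], [0.2505, 0.0294, -0.069, -1.9, 0.012], [0.2505, 0.0294, -0.069, -1.9, 0.012], [0.2505, 0.0294, -0.069, -1.9, 0.012], [0.2505, 0.0294, -0.069, -1.9, 0.012], [0.2505, 0.0294, -0.069, -1.9, 0.012], [0.2505, 0.0294, -0.069, -1.9, 0.012]],
  ],
)

```text
time_s: 12.47
ee_pos: [464.2, 175.4, 90.7]
ee_rot: [179.9, -0.0, 98.9]
force: [0.0, 0.6, -0.0]
gripper_width: 22.1
```

```bash
python3 - <<'E'
from h import *
print(after([465.21,-76.7,20.98,97.02],[0.2505,0.0294,-.069,-1.9]))
im=snap('wrist','w8'); st()
cv2.imwrite('pics/w8c.png',cv2.resize(im[80:300,180:480,::-1],None,fx=2.6,fy=2.6,interpolation=cv2.INTER_CUBIC))
E
```

```text
[np.float64(463.77), np.float64(175.52), np.float64(89.98), 98.92]
t 12.52 tcp [464.1 175.4  90.5] rpy [179.9  -0.   98.9] F [-0.1  0.8 -0.2] w 21.7
```

View pics/w8c.png

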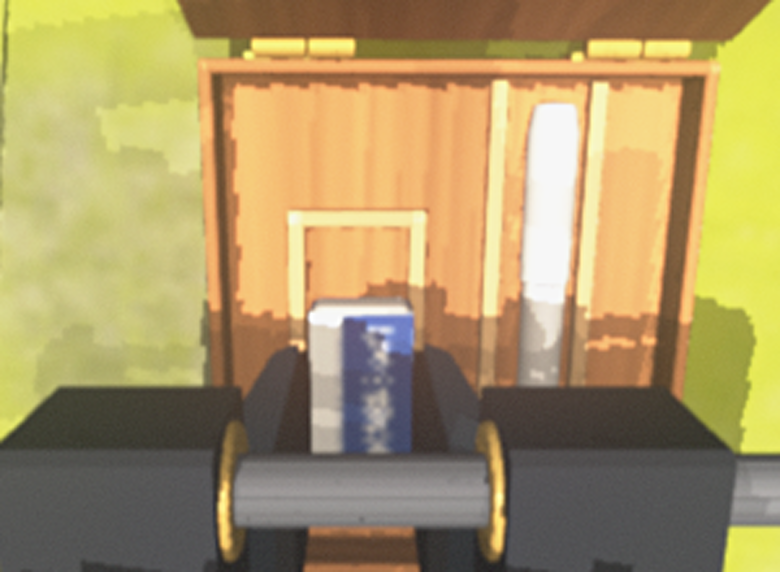

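```bash
python3 - <<'E'
from h import *
f=lambda u,v,z:pix2w('wrist',180+u/2.6,80+v/2.6,z)[:2]
u=np.array([np.cos(np.radians(98.9)),np.sin(np.radians(98.9))]); n=np.array([u[1],-u[0]])
t=env.state()['ee_pos'][:2]
L=lambda p:np.round([(p-t)@u,(p-t)@n],1)
for k in [(297,225,9),(419,225,9),(299,330,9),(417,280,9),(358,217,9),(310,318,82.5),(411,318,82.5),(360,318,82.5),(360,303,70),(205,62,20),(716,65,20)]: print(k,L(f(*k)))
E
```

```text
(297, 225, 9) [ 33.9 -18.2]
(419, 225, 9) [33.9 18.7]
(299, 330, 9) [  0.9 -18.2]
(417, 280, 9) [16.9 18.4]
(358, 217, 9) [36.4  0.2]
(310, 318, 82.5) [ 25. -10.]
(411, 318, 82.5) [25.  11.7]
(360, 318, 82.5) [25.   0.7]
(360, 303, 70) [25.1  0.8]
(205, 62, 20) [ 80.4 -41.6]
(716, 65, 20) [79.8 98.4]
```

Call:
jog_arm(
  deltas=[
    [[0.001, -0.0005, 0.03, 0, 0.012], [0.001, -0.0005, 0.046, 0, 0.012], [0.001, -0.0005, 0.056, 0, 0.012], [0.001, -0.0005, 0.0625, 0, 0.012], [0.001, -0.0005, 0.0625, 0, 0.012], [0.001, -0.0005, 0.0625, 0, 0.012], [0.001, -0.0005, 0.0625, 0, 0.012], [0.001, -0.0005, 0.0625, 0, 0.038], [0.001, -0.0005, 0.0625, 0, 0.038], [0.001, -0.0005, 0.0625, 0, 0.038], [0.001, -0.0005, 0.0625, 0, 0.038]],
  ],
)

```text
time_s: 13.43
ee_pos: [463.3, 176.5, 27.7]
ee_rot: [180.0, -0.0, 98.9]
force: [-0.4, -0.3, -0.1]
gripper_width: 37.9
```

```bash
python3 - <<'E'
from h import *
c=after([463.77,175.52,89.98,98.92],[0.001,-0.0005,.0625,0]);print(c); st()
print(delta(c,[490,60,230,98.9]))
E
```

```text
[np.float64(463.12), np.float64(176.43), np.float64(27.48), 98.92]
t 13.43 tcp [463.3 176.5  27.7] rpy [180.   -0.   98.9] F [-0.4 -0.3 -0.1] w 37.9
([-0.1192, 0.0085, -0.2025], 0.02)
```

Call:
jog_arm(
  deltas=[
    [[0, 0, -0.02, 0, 0.038], [0, 0, -0.06, 0, 0.038], [0, 0, -0.1, 0, 0.038], [-0.03, 0.002, -0.14, 0, 0.038], [-0.065, 0.005, -0.17, 0, 0.038], [-0.1, 0.007, -0.19, 0, 0.038], [-0.119, 0.0085, -0.2025, 0, 0.038], [-0.119, 0.0085, -0.2025, 0, 0.0], [-0.119, 0.0085, -0.2025, 0, 0.0], [-0.119, 0.0085, -0.2025, 0, 0.0], [-0.119, 0.0085, -0.2025, 0, 0.0]],
  ],
)

```text
time_s: 14.35
ee_pos: [489.0, 61.0, 228.7]
ee_rot: [-179.8, -0.0, 99.0]
force: [0.9, 0.6, 0.3]
gripper_width: 13.9
```

```bash
python3 - <<'E'
from h import *
print(after([463.12,176.43,27.48,98.92],[-0.119,0.0085,-.2025,0]))
im=snap('wrist','w9'); st()
cv2.imwrite('pics/w9c.png',cv2.resize(im[0:220,200:460,::-1],None,fx=2.7,fy=2.7,interpolation=cv2.INTER_CUBIC))
E
```

```text
[np.float64(489.97), np.float64(60.19), np.float64(229.98), 98.92]
t 14.4 tcp [489.   61.1 228.7] rpy [-179.8   -0.    99. ] F [-0.  -0.5 -1. ] w 10.6
```

View pics/w9c.png

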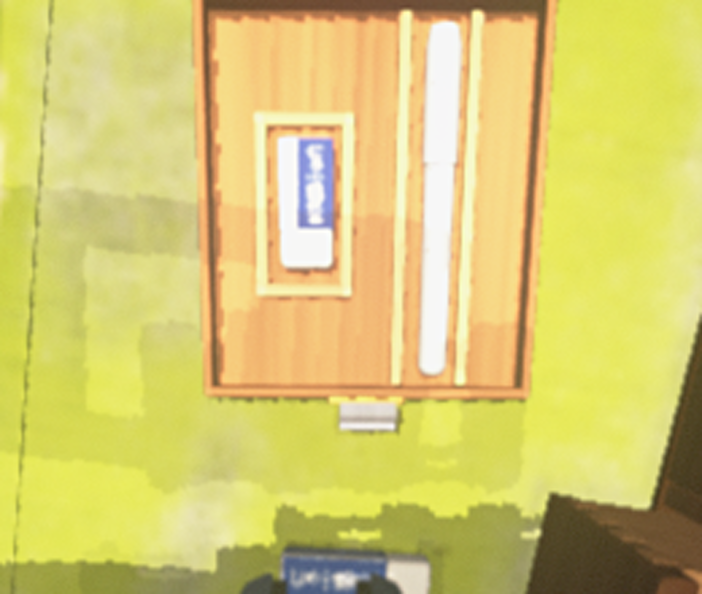

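Both pieces lie inside their ribs: the eraser at crop (306,203) and the marker at (437,200). The catch is at (367,415). Before swinging the lid I'll check the space behind it.

```bash
python3 - <<'E'
from h import *
f=lambda u,v,z:np.round(pix2w('side',u,v,z),0)
print('table end',f(290,131,0),f(370,133,0))
im=snap('scene','s4'); cv2.imwrite('pics/s4c.png',cv2.resize(im[60:240,150:350,::-1],None,fx=3.5,fy=3.3,interpolation=cv2.INTER_CUBIC))
# angle again
B=tri([('scene',190+152/5,110+70/5),('side',250+327/4.5,90+48/4.5)]); print(B)
E
```

```text
table end [335. 436.   0.] [661. 444.   0.]
[469.3 325.9 172.4]
```

View pics/s4c.png

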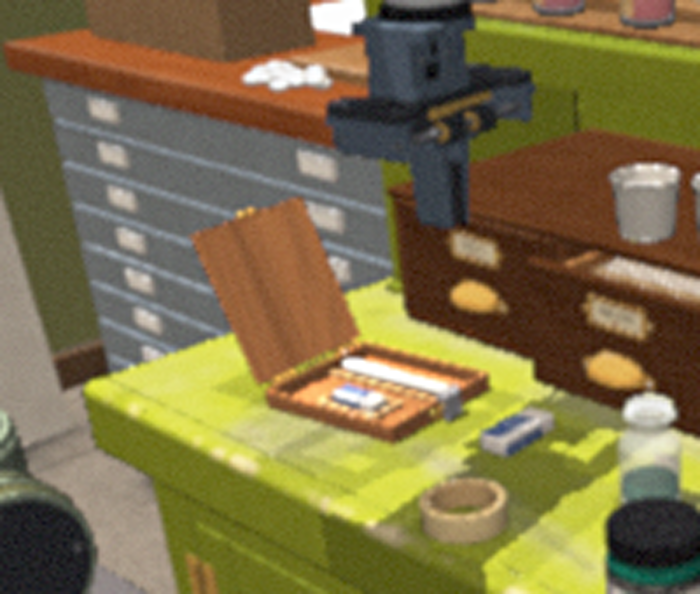

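Call:
jog_arm(
  deltas=[
    [[0.03, 0.003, -0.005, 0, 0], [0.07, 0.006, -0.005, 0, 0], [0.11, 0.009, -0.005, 0, 0], [0.15, 0.012, -0.005, 0, 0], [0.19, 0.015, -0.005, 0, 0], [0.23, 0.018, -0.005, 0, 0], [0.265, 0.02, -0.005, 0, 0], [0.285, 0.02, -0.005, 0, 0], [0.296, 0.02, -0.005, 0, 0], [0.296, 0.02, -0.005, 0, 0], [0.296, 0.02, 0.01, 0, 0], [0.296, 0.02, 0.035, 0, 0], [0.296, 0.02, 0.055, 0, 0], [0.296, 0.02, 0.062, 0, 0], [0.296, 0.02, 0.062, 0, 0], [0.296, 0.02, 0.062, 0, 0]],
  ],
)

```text
time_s: 15.78
ee_pos: [464.3, 355.1, 168.4]
ee_rot: [180.0, 0.0, 98.9]
force: [0.1, 0.1, 0.4]
gripper_width: 0.4
```

```bash
python3 - <<'E'
from h import *
st(); a=env.grab_frame('scene')[60:240,150:350]; b=env.grab_frame('side')[60:240,240:440]
cv2.imwrite('pics/s5.png',cv2.resize(np.hstack([a,b])[:,:,::-1],None,fx=2,fy=2,interpolation=cv2.INTER_CUBIC))
E
```

```text
t 15.78 tcp [464.3 355.1 168.4] rpy [180.    0.   98.9] F [0.1 0.1 0.4] w 0.4
```

View pics/s5.png

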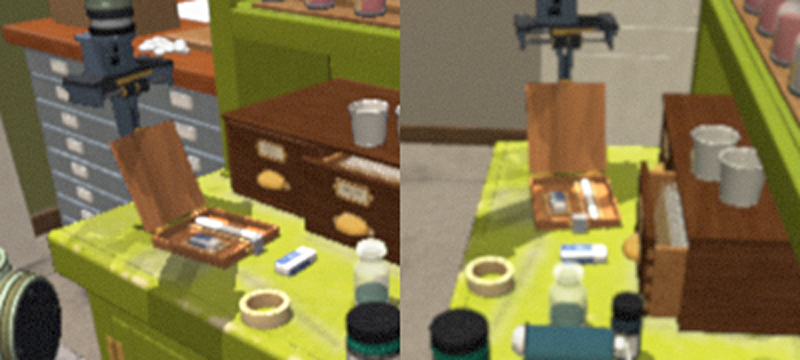

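Call:
jog_arm(
  deltas=[
    [[-0.015, 0, 0, 0, 0], [-0.03, 0, 0, 0, 0], [-0.045, 0, 0, 0, 0], [-0.06, 0, 0, 0, 0], [-0.074, 0, 0, 0, 0], [-0.086, 0, 0.0003, 0, 0], [-0.0967, 0, 0.0011, 0, 0], [-0.108, 0, 0.003, 0, 0], [-0.1188, 0, 0.0061, 0, 0], [-0.13, 0, 0.01, 0, 0], [-0.1397, 0, 0.0149, 0, 0], [-0.15, 0, 0.021, 0, 0], [-0.1588, 0, 0.0272, 0, 0], [-0.1588, 0, 0.0272, 0, 0]],
  ],
)

```text
time_s: 17.05
ee_pos: [487.8, 196.8, 139.1]
ee_rot: [-179.8, 0.1, 98.9]
force: [0.0, 0.4, -0.0]
gripper_width: 0.7
```

```bash
python3 - <<'E'
from h import *
st(); a=env.grab_frame('scene')[60:240,150:350]; b=env.grab_frame('side')[60:240,240:440]
cv2.imwrite('pics/s6.png',cv2.resize(np.hstack([a,b])[:,:,::-1],None,fx=2,fy=2,interpolation=cv2.INTER_CUBIC))
E
```

```text
t 17.05 tcp [487.8 196.8 139.1] rpy [-1.798e+02  1.000e-01  9.890e+01] F [ 0.   0.4 -0. ] w 0.7
```

View pics/s6.png

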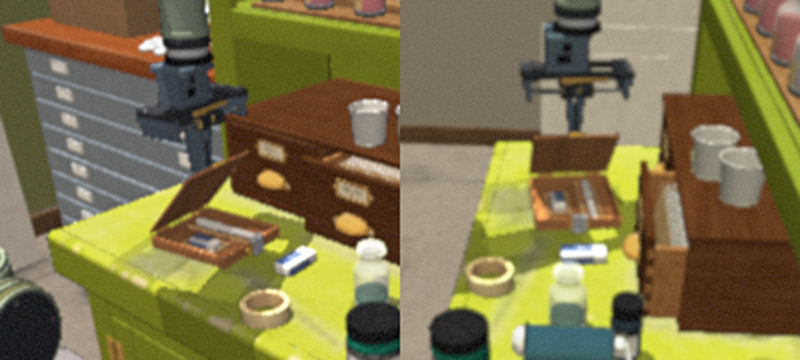

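Call:
jog_arm(
  deltas=[
    [[-0.009, 0, 0.007, 0, 0], [-0.0181, 0, 0.0142, 0, 0], [-0.027, 0, 0.022, 0, 0], [-0.0355, 0, 0.0305, 0, 0], [-0.044, 0, 0.04, 0, 0], [-0.0519, 0, 0.0495, 0, 0], [-0.058, 0, 0.058, 0, 0], [-0.064, 0, 0.0671, 0, 0], [-0.068, 0, 0.075, 0, 0], [-0.0709, 0, 0.0819, 0, 0], [-0.0709, 0, 0.0819, 0, 0], [-0.0709, 0, 0.0819, 0, 0]],
  ],
)

```text
time_s: 18.15
ee_pos: [499.2, 128.5, 58.3]
ee_rot: [-179.9, 0.0, 98.9]
force: [0.2, -1.2, 0.1]
gripper_width: 0.7
```

```bash
python3 - <<'E'
from h import *
st(); a=env.grab_frame('scene')[80:220,180:320]; b=env.grab_frame('side')[80:220,260:400]
cv2.imwrite('pics/s7.png',cv2.resize(np.hstack([a,b])[:,:,::-1],None,fx=2.8,fy=2.8,interpolation=cv2.INTER_CUBIC))
E
```

```text
t 18.15 tcp [499.2 128.5  58.3] rpy [-179.9    0.    98.9] F [ 0.2 -1.2  0.1] w 0.7
```

View pics/s7.png

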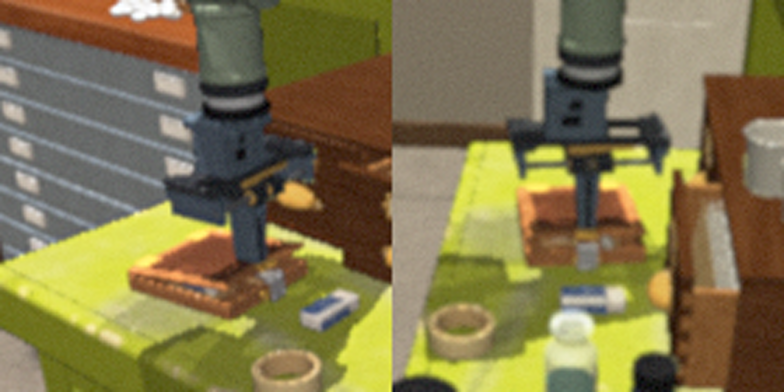

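Call:
jog_arm(
  deltas=[
    [[-0.0015, 0, 0.004, 0, 0], [-0.002, 0, 0.008, 0, 0], [-0.002, 0, 0.011, 0, 0], [-0.002, 0, 0.0135, 0, 0], [-0.002, 0, 0.0155, 0, 0], [-0.002, 0, 0.017, 0, 0], [-0.002, 0, 0.018, 0, 0], [-0.002, 0, 0.018, 0, 0], [-0.002, 0, 0.018, 0, 0]],
  ],
)

```text
time_s: 19.0
ee_pos: [500.5, 126.9, 42.9]
ee_rot: [179.9, 0.0, 98.9]
force: [-2.2, -1.3, 18.0]
gripper_width: 0.5
```

```bash
python3 - <<'E'
from h import *
st(); a=env.grab_frame('scene')[80:220,180:320]; b=env.grab_frame('side')[80:220,260:400]
cv2.imwrite('pics/s8.png',cv2.resize(np.hstack([a,b])[:,:,::-1],None,fx=2.8,fy=2.8,interpolation=cv2.INTER_CUBIC))
E
```

```text
t 19.0 tcp [500.5 126.9  42.9] rpy [179.9   0.   98.9] F [-2.2 -1.3 18. ] w 0.5
```

View pics/s8.png

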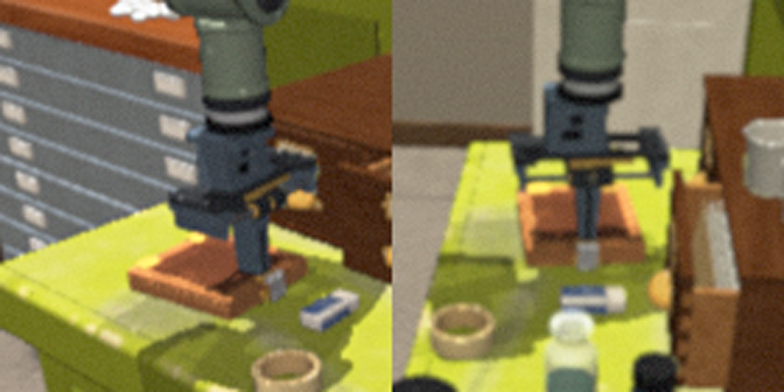

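Call:
jog_arm(
  deltas=[
    [[0, 0, 0.001, 0, 0], [0, 0, 0.0015, 0, 0], [0, 0, 0.0015, 0, 0], [0, 0, 0.0015, 0, 0], [0, 0, -0.004, 0, 0], [0, 0, -0.02, 0, 0], [0, 0, -0.05, 0, 0], [-0.03, 0, -0.09, 0, 0], [-0.06, 0, -0.13, 0, 0], [-0.09, 0, -0.16, 0, 0], [-0.12, 0, -0.18, 0, 0], [-0.12, 0, -0.18, 0, 0], [-0.12, 0, -0.18, 0, 0], [-0.12, 0, -0.18, 0, 0]],
  ],
)

```text
time_s: 20.27
ee_pos: [517.7, 8.4, 219.9]
ee_rot: [-179.9, -0.1, 98.8]
force: [-0.1, 0.3, 0.4]
gripper_width: 0.6
```

```bash
python3 - <<'E'
from h import *
st(); im=snap('wrist','w10'); a=env.grab_frame('scene')[80:240,180:360]; b=env.grab_frame('side')[80:240,240:420]
cv2.imwrite('pics/s9.png',cv2.resize(np.hstack([a,b])[:,:,::-1],None,fx=2.2,fy=2.2,interpolation=cv2.INTER_CUBIC))
E
```

```text
t 20.27 tcp [517.7   8.4 219.9] rpy [-1.799e+02 -1.000e-01  9.880e+01] F [-0.1  0.3  0.4] w 0.6
```

View pics/s9.png

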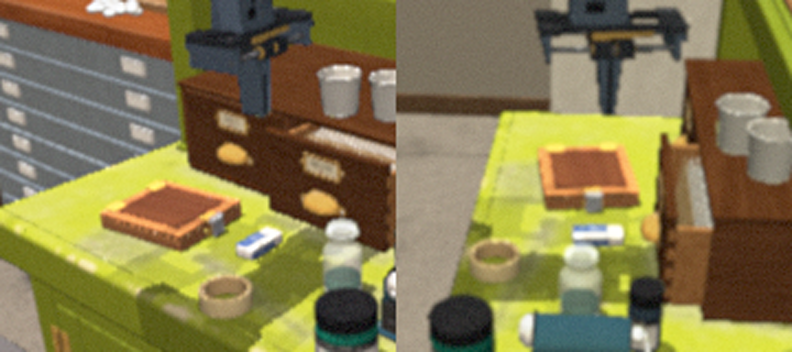

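View pics/w10.png

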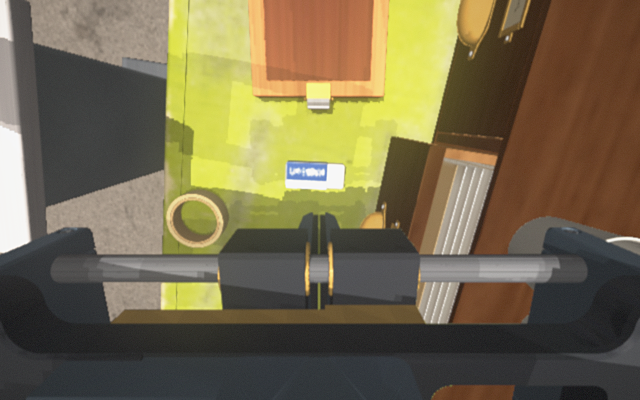

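The lid lies flush and stayed shut over the last ~0.7 s since I released it. The wrist view shows it flat to its edge at (319,95), with the catch at (319,101). The arm is clear of everything. I'm handing in.

Call:
jog_arm(
  deltas=[
    [[0, 0, 0, 0, 0], [0, 0, 0, 0, 0], [0, 0, 0, 0, 0], [0, 0, 0, 0, 0], [0, 0, 0, 0, 0], [0, 0, 0, 0, 0]],
  ],
)

```text
time_s: 20.92
ee_pos: [518.4, 8.3, 220.8]
ee_rot: [180.0, 0.0, 98.9]
force: [0.1, -0.2, 0.3]
gripper_width: 0.5
```

```bash
python3 - <<'E'
from h import *
st(); im=env.grab_frame('side'); print([(np.round(d['xyz'],0).tolist(),round(d['conf'],2)) for d in env.look_for('side','lid')])
for l in ['jar_b','tape','spool','paint_jar','ink_jar']: print(l,[(np.round(d['xyz'],0).tolist(),round(d['conf'],2)) for d in env.look_for('side',l)][:2])
print(env.job_done())
E
```

```text
t 20.92 tcp [518.4   8.3 220.8] rpy [180.    0.   98.9] F [ 0.1 -0.2  0.3] w 0.5
[([488.0, 175.0, 27.0], 0.62)]
jar_b [([452.0, -569.0, 63.0], 0.96), ([491.0, -176.0, 67.0], 0.78)]
tape [([375.0, -74.0, 18.0], 0.88)]
spool [([527.0, -417.0, 30.0], 0.71)]
paint_jar [([372.0, -299.0, 71.0], 0.82), ([491.0, 149.0, 28.0], 0.34)]
ink_jar [([571.0, -225.0, 67.0], 0.77)]
the job is handed in; nothing more can be done
None
```

The marker is in its groove, the smaller eraser is in its bay, and the lid is shut and held by its catch. I handed the job in at about 21 s; no verdict was reported.

- **Marker and eraser:** The last picture before closing showed both lying flat between their ribs.
- **Lid:** I swung it over from behind with the closed fingers. It was at its shut height, fingertips at about 26 mm, under 18 N, and I then pressed about 1.5 mm further. After release it stayed shut for more than a second. The network placed the lid's top at 27 mm, against 26 mm given. The hinge angle itself cannot be read, so "caught" rests on the pictures and that height.
- **Bystanders:** Both jars, the spool, tape, paint jar and ink jar were all found within about 5 mm of their starting readings, which is about the network's accuracy.
- **Oddities:** The wrist showed 6 N upward while I gripped the eraser, gone once it was lifted. The arm also swayed about 2–3 mm once after a quick move, and I waited it out before placing the marker. No checks failed.

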